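Stand the stoppered bottles in their spill trays

ROBOT

A 7-joint arm with a two-finger parallel gripper is mounted at the origin on the work surface; the furniture and walls round the work are solid. World frame = base frame: x ahead of the robot, y to its left, z up, the work surface at z = 0. Lengths are in mm, angles in rad, forces in N, time in s.
With the tool pointing down it reaches from about 400 to 875 mm from the base axis. Payload 4.4 kg.
Tool frame: the origin (TCP) lies at the very end of the fingers, on their centre line; the grasp point (between the pads) lies 19 mm behind it; z points along the fingers, y is the line along which they close (so a half turn about z gives the same grasp; the last joint's range is limited). The gripper opens to 85 mm and grips with 20 to 120 N. Pads are 22 mm wide; open, the fingers measure 114 mm over their backs; the gripper's body (76 mm by 85 mm) begins 54 mm behind the grasp point. The pads swing forward as they close: fully open they stand 13 mm farther back than shut.
Start: joints at [-1.411, 0.628, 0.038, 1.517, -0.027, 0.996, -0.02], TCP at [145.5, 633.52, 231.313] pointing down, gripper open.
Joint ranges: [-3.06, 3.06], [-0.37, 2.12], [-1.25, 1.32], [0.18, 2.47], [-1.1, 4.24], [0.23, 1.98], [-2.94, 2.94]. Speed limits (rad/s): [2.57, 2.57, 3.14, 3.14, 3.14, 3.14, 3.14].

INTERFACE

Orientations are given as [roll, pitch, yaw] about the fixed x, y, z axes, in that order (R = Rz(yaw) Ry(pitch) Rx(roll)).
In Python, from cell import read_state, get_image, camera_params, finish_job gives the robot as it stands.
- The arm moves only by the tool arm_command, never from a script. Its argument "deltas" is a list of rows, each an object of numbers: "dx", "dy", "dz": the shift along the world's x, y, z in m; "yaw": the turn about the world's z in degrees; "jaw": the opening, from 0 (shut) to 1 (fully open). A call has 1 to 20 rows; each row is the pose to reach, as a shift and turn from the pose commanded when the call began; what a row does not reach only later rows make up. A row lasts 1/10 s, in which the tool goes at most 50 mm and 8.59 degrees, less where a joint would pass 70% of its speed; a pose out of reach is approached as far as the arm can. A call with a gripper value outside its range is refused whole. The fingers move at their own pace and stop on an object; the grip force is fixed at half the most. Time passes only in rows, so rows that repeat a pose let the fingers close. It gives the time, the measured TCP pose, the force, the opening and the grip force at its end, in the units of the state.
- read_state(): the state, without advancing time (a new reading comes with each control period).
- get_image(name): name is "scene" or "top" or "wrist"; returns (picture, depth): 400x640x3 uint8, red, green, blue; 400x640 float32, mm along the optical axis (not along the pixel's ray), 0 where there is no reading.
- camera_params(name): a dict with "camera_matrix" (3x3 intrinsics, pixels), "extrinsics" (4x4, takes a point from camera to world coordinates). Camera axes: x right, y down, z forward; pixel columns grow to the right and rows downward; lengths in mm; the calibration is good to about 2 mm. A picture is of the moment at which its call begins: read the wrist's pose just before it. camera_params takes no time and is no camera call; for the wrist camera it gives the pose at the moment of the call.
- finish_job(): hands the job in; it is judged then, once.
The state is a dict: "clock": time; "qpos": joint angles; "qd": joint speeds; "tau": joint torques, N m; "eef_pos": TCP position; "tool_rot": TCP orientation; "force": force on the tool from outside, world axes, zero at the start; "torque": the same for the moment, N m; "width": finger opening in mm; "gripper_force": force on a finger pad.
Only numpy, scipy, OpenCV 4.12 (cv2) and the standard library are available. Lean on these libraries where they do the work, as an engineer would, in place of code of your own. Each camera call takes 0.05 s, during which the arm holds its last target. There are 200 camera calls.

TASK

Four brown glass bottles with black push-in stoppers stand about on the bench. Stand each of them upright in a spill tray of its own, one bottle to a tray: the two large ones in the square trays, the two small ones in the round trays. Leave the screw-capped bottle and the conical flask where they are, and do not tip anything over.

Things in the scene. Friction and masses are not known exactly. Their poses are not given: they have to be found in the camera images.
- large_bottle_1: LARGE stoppered bottle: amber glass, round, body 62 mm across up to 113 mm high, closed by a black stopper that flares to 54 mm across (from 113 to 140 mm high, widest near its top); 140 mm tall, 0.25 kg. The stopper is fixed in the neck: the bottle can be lifted by it from above. Loose, upright. Origin: centre of the underside; z up the bottle.
- large_bottle_2: LARGE stoppered bottle: amber glass, round, body 62 mm across up to 113 mm high, closed by a black stopper that flares to 54 mm across (from 113 to 140 mm high, widest near its top); 140 mm tall, 0.25 kg. The stopper is fixed in the neck: the bottle can be lifted by it from above. Loose, upright. Origin: centre of the underside; z up the bottle.
- small_bottle_1: SMALL stoppered bottle: dark brown glass, round, body 53 mm across up to 83 mm high, shoulder to 93 mm, closed by a black stopper that flares to 44 mm across (from 93 to 112 mm high, widest near its top); 112 mm tall, 0.15 kg. The stopper is fixed in the neck: the bottle can be lifted by it from above. Loose, upright. Origin: centre of the underside; z up the bottle.
- small_bottle_2: SMALL stoppered bottle: dark brown glass, round, body 53 mm across up to 83 mm high, shoulder to 93 mm, closed by a black stopper that flares to 44 mm across (from 93 to 112 mm high, widest near its top); 112 mm tall, 0.15 kg. The stopper is fixed in the neck: the bottle can be lifted by it from above. Loose, upright. Origin: centre of the underside; z up the bottle.
- square_tray_1: SQUARE grey plastic spill tray, fixed to the table: 86 x 86 mm outside, 80 x 80 mm inside, floor 4 mm thick (its upper side is 4 mm above the table), rim 15 mm above the table. Origin: centre of the underside; x and y along its sides, z up.
- square_tray_2: SQUARE grey plastic spill tray, fixed to the table: 86 x 86 mm outside, 80 x 80 mm inside, floor 4 mm thick (its upper side is 4 mm above the table), rim 15 mm above the table. Origin: centre of the underside; x and y along its sides, z up.
- round_tray_1: ROUND grey plastic spill tray, fixed to the table: 77 mm across outside, 71 mm inside, floor 4 mm thick (its upper side is 4 mm above the table), rim 14 mm above the table. Origin: centre of the underside; z up.
- round_tray_2: ROUND grey plastic spill tray, fixed to the table: 77 mm across outside, 71 mm inside, floor 4 mm thick (its upper side is 4 mm above the table), rim 14 mm above the table. Origin: centre of the underside; z up.
- screw_cap_bottle: Brown-black bottle with a ribbed black SCREW CAP and a white label, 52 mm across, 100 mm tall, loose; not one of the stoppered bottles, to be left alone. Origin: centre of the underside; z up.
- conical_flask: Clear conical glass flask with a little pink contents, 83 mm across the foot, neck about 35 mm, 106 mm tall, loose; to be left alone. Origin: centre of the underside; z up.
Things that resemble listed ones, but are neither listed nor needed, are in the scene too. What is shaped like the small_bottle_1 but red is not meant.

How it is judged (in metres and radians):
At the end, for the whole second after the job is handed in: One large bottle on the floor of each square tray (axis within 18 mm of its centre), one small bottle in each round tray (within 14 mm), underside under 8 mm high, upright within 0.1 rad, released, at rest; screw-capped bottle and flask within 20 mm of their start ((((horizontal distance between large_bottle_1 and square_tray_1 below 0.018 m and height (world z) of large_bottle_1 below 0.008 m) and (horizontal distance between large_bottle_2 and square_tray_2 below 0.018 m and height (world z) of large_bottle_2 below 0.008 m)) or ((horizontal distance between large_bottle_1 and square_tray_2 below 0.018 m and height (world z) of large_bottle_1 below 0.008 m) and (horizontal distance between large_bottle_2 and square_tray_1 below 0.018 m and height (world z) of large_bottle_2 below 0.008 m))) and (((horizontal distance between small_bottle_1 and round_tray_1 below 0.014 m and height (world z) of small_bottle_1 below 0.008 m) and (horizontal distance between small_bottle_2 and round_tray_2 below 0.014 m and height (world z) of small_bottle_2 below 0.008 m)) or ((horizontal distance between small_bottle_1 and round_tray_2 below 0.014 m and height (world z) of small_bottle_1 below 0.008 m) and (horizontal distance between small_bottle_2 and round_tray_1 below 0.014 m and height (world z) of small_bottle_2 below 0.008 m))) and angle between each of large_bottle_1, large_bottle_2, small_bottle_1, small_bottle_2's own z axis and vertical below 0.1 rad and linear speed of each of large_bottle_1, large_bottle_2, small_bottle_1, small_bottle_2 below 0.02 m/s and contact force between the fingers and large_bottle_1 below 0.1 N and contact force between the fingers and large_bottle_2 below 0.1 N and contact force between the fingers and small_bottle_1 below 0.1 N and contact force between the fingers and small_bottle_2 below 0.1 N and distance of each of screw_cap_bottle, conical_flask from where it was at the start of the episode below 0.02 m); the robot touches nothing.
It fails at once if a stoppered bottle is tipped over (more than 0.6 rad) (angle between any of large_bottle_1, large_bottle_2, small_bottle_1, small_bottle_2's own z axis and vertical above 0.6 rad).
It fails at once if the screw-capped bottle or the flask is moved more than 20 mm or tipped more than 0.3 rad (distance of any of screw_cap_bottle, conical_flask from where it was at the start of the episode above 0.02 m or angle between any of screw_cap_bottle, conical_flask's own z axis and vertical above 0.3 rad).
It also fails if it takes over 115 s, if anything falls off the work surface, if the arm or the gripper's body presses on something with over 40 N, if the wrist force passes 120 N, or if a joint passes its speed limit or range.

## Working session

There is one attempt and no reset: what is moved stays moved. The work goes in short steps, Python scripts to look and compute and a tool call to move; the robot and the scene stay as the last step left them, time stands still between calls to the robot, and variables do not carry over. Pictures are saved under pics/ and viewed, at most 14 in all, crops included, and the job is handed in when it is done.

Besides the shell and the picture viewer there is one more tool, called after "Request:" as a command line: name --argument value ..., lists and objects as JSON in quotes. arm_command: Moves the arm, as the interface text tells. Its arguments: {"type":"object","properties":{"deltas":{"type":"array"}},"required":["deltas"]}

```bash
mkdir -p pics; ls; python3 - <<'E'
from cell import *
import cv2,numpy as np
s=read_state();print({k:np.round(s[k],3) for k in ('clock','eef_pos','tool_rot','width')})
for n in('scene','top'):
    p,d=get_image(n);cv2.imwrite(f'pics/{n}0.png',p[:,:,::-1]);np.savez(f'{n}0.npz',p=p,d=d)
    c=camera_params(n);print(n,np.round(c['camera_matrix'],1).tolist(),np.round(c['extrinsics'],3).tolist())
E
```

```text
pics
{'clock': np.float64(0.0), 'eef_pos': array([145.368, 632.889, 230.378]), 'tool_rot': array([-3.14 ,  0.   ,  2.916]), 'width': np.float64(85.579)}
scene [[411.8, 0.0, 314.9], [0.0, 411.8, 198.1], [0.0, 0.0, 1.0]] [[0.762, -0.317, 0.565, -93.84], [-0.647, -0.384, 0.658, -660.184], [0.008, -0.867, -0.498, 523.16], [0.0, 0.0, 0.0, 1.0]]
top [[404.1, 0.0, 317.4], [0.0, 404.1, 198.3], [0.0, 0.0, 1.0]] [[-0.007, -0.982, 0.19, 237.755], [-1.0, 0.004, -0.014, 4.231], [0.013, -0.19, -0.982, 1169.539], [0.0, 0.0, 0.0, 1.0]]
```

View pics/top0.png

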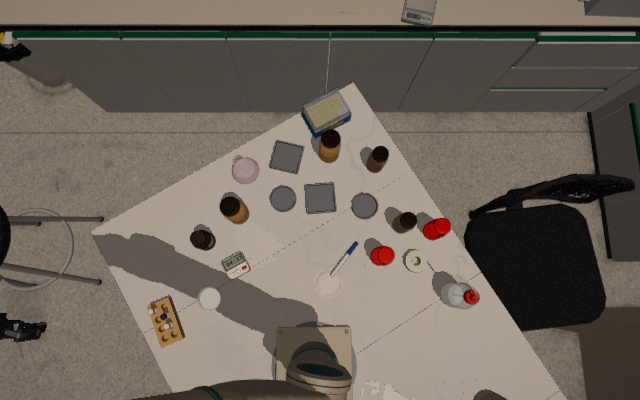

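View pics/scene0.png

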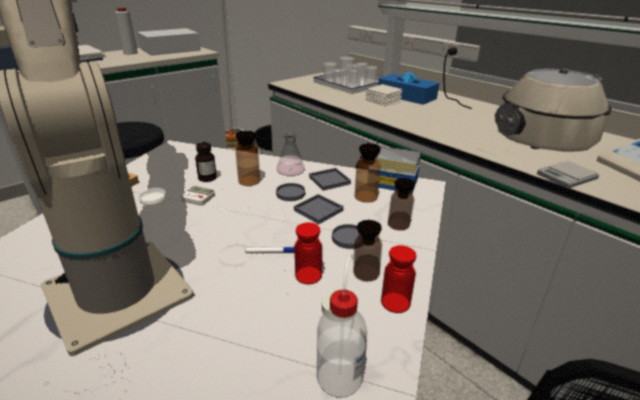

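The top view shows the large amber bottles with stoppers near (331,137) and (230,202). The small dark ones are near (380,153) and (408,218). Square trays are at (286,157) and (320,198), round trays at (283,198) and (364,206). The screw-cap bottle is at (203,238) and the flask at (245,170).

```bash
cat > h.py <<'E'
import numpy as np,cv2
from cell import *
def ray(c,u,v,z):
    K=np.array(c['camera_matrix']);E=np.array(c['extrinsics'])
    d=E[:3,:3]@np.linalg.inv(K)@[u,v,1];o=E[:3,3]
    return (o+d*(z-o[2])/d[2])[:2]
def world(c,d):
    K=np.array(c['camera_matrix']);E=np.array(c['extrinsics'])
    v,u=np.indices(d.shape);P=np.stack([(u-K[0,2])*d/K[0,0],(v-K[1,2])*d/K[1,1],d],-1)
    return P@E[:3,:3].T+E[:3,3]
E
python3 - <<'E'
from h import *
f=np.load('top0.npz');p,d=f['p'],f['d'];c=camera_params('top');W=world(c,d)
for n,u,v,h in[('L1',331,137,140),('L2',230,202,140),('S1',380,153,112),('S2',405,218,112),('screw',203,238,100),('red1',382,256,112),('red2',437,229,112)]:
    m=np.zeros(d.shape,bool);m[v-18:v+19,u-18:u+19]=1
    t=m&(W[...,2]>h-8)&(W[...,2]<h+12)&(d>0)
    vv,uu=np.nonzero(t)
    q=W[t]; ctr,r=cv2.minEnclosingCircle(np.float32(np.c_[uu,vv]))
    print(n,len(q),'mean',q.mean(0).round(1),'ctr',ray(c,*ctr,h).round(1),'r',round(r*2.55,1),ctr)
g=p.astype(int);gray=(g.max(2)-g.min(2)<25)&(g.mean(2)<110)&(W[...,2]<40)
for n,u,v,z in[('sqA',286,157,15),('sqB',320,198,15),('rA',283,198,14),('rB',364,206,14)]:
    m=np.zeros(d.shape,np.uint8);m[v-24:v+25,u-24:u+25]=gray[v-24:v+25,u-24:u+25]
    k,l,st,ce=cv2.connectedComponentsWithStats(m);i=l[v,u]
    vv,uu=np.nonzero(l==i);P=np.float32([ray(c,a,b,z) for a,b in zip(uu,vv)])
    print(n,g[v,u],len(P),P.mean(0).round(1),cv2.minAreaRect(P))
for n,u,v in[('flask',245,170),('book',327,112)]:
    q=W[v-18:v+19,u-18:u+19].reshape(-1,3);q=q[(q[:,2]>30)];print(n,len(q),q.min(0).round(),q.max(0).round())
big=cv2.resize(p[80:280,160:480],None,fx=2.5,fy=2.5,interpolation=cv2.INTER_CUBIC);cv2.imwrite('pics/top0b.png',big[:,:,::-1])
E
```

```text
L1 293 mean [600.1 -46.5 139.3] ctr [599.5 -46.5] r 24.8 (330.3947448730469, 138.5)
L2 321 mean [417.  216.5 139.2] ctr [416.3 216.1] r 25.8 (229.5, 206.5)
S1 208 mean [ 566.4 -184.3  110.9] ctr [ 566.3 -183.7] r 20.6 (380.3333435058594, 153.4166717529297)
S2 226 mean [ 382.9 -251.2  110.8] ctr [ 382.7 -250.6] r 21.8 (408.0759582519531, 220.01266479492188)
screw 184 mean [339.8 306.1 100.5] ctr [339.7 305.9] r 19.6 (197.375, 237.875)
red1 234 mean [ 291.4 -188.1  110.9] ctr [ 291.5 -187.8] r 22.3 (385.758056640625, 254.88710021972656)
red2 233 mean [ 366.9 -340.7  110.8] ctr [ 367.2 -340.8] r 22.3 (442.4142761230469, 225.64285278320312)
sqA [93 89 90] 864 [587.3  79.8] ((587.74609375, 80.0535888671875), (89.10118103027344, 89.30142211914062), 76.50817108154297)
sqB [93 89 88] 896 [462.6 -18.9] ((463.3557434082031, -18.624717712402344), (89.43977355957031, 88.95010375976562), 4.751380443572998)
rA [96 90 91] 557 [461.8  89.5] ((462.72357177734375, 90.60089874267578), (77.22026062011719, 75.64511108398438), 0.20987434685230255)
rB [94 92 88] 564 [ 439.9 -147.5] ((440.8267517089844, -147.87303161621094), (75.79058837890625, 76.88298034667969), 88.70172119140625)
flask 452 [238.   4.  30.] [ 578.  235. 1170.]
book 1190 [238. -96.  30.] [ 753.   11. 1170.]
```

View pics/top0b.png

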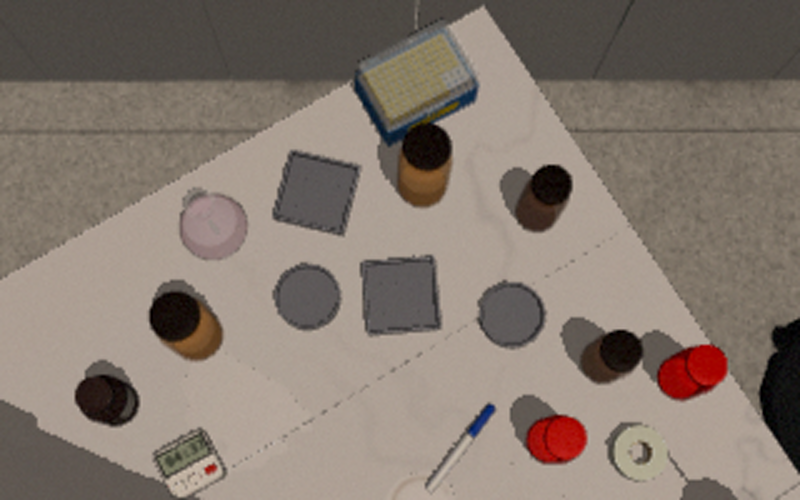

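```bash
python3 - <<'E'
from h import *
f=np.load('top0.npz');d=f['d'];c=camera_params('top');W=world(c,d)
for n,(u0,u1,v0,v1) in dict(book=(302,352,88,138),flask=(230,262,152,188)).items():
    q=W[v0:v1,u0:u1].reshape(-1,3);q=q[(q[:,2]>20)&(q[:,2]<200)&(d[v0:v1,u0:u1].ravel()>0)]
    if n=='book': q=q[(q[:,0]>635)]
    print(n,len(q),np.percentile(q,[1,50,99],axis=0).round())
    if n=='flask': h=q[q[:,2]>75];print(len(h),h.mean(0))
print(ray(c,245,171,5))
E
```

```text
book 1504 [[ 652. -106.   22.]
 [ 702.  -38.   86.]
 [ 765.   28.   92.]]
flask 535 [[512. 166.  21.]
 [537. 195.  49.]
 [575. 235. 107.]]
126 [547.7048427  200.61532275  95.12749202]
[546.3496554  201.71714688]
```

Request:
arm_command --deltas '[{"dx": 0.01,"dy": -0.015,"yaw": -2},{"dx": 0.03,"dy": -0.045,"yaw": -6},{"dx": 0.05,"dy": -0.077,"yaw": -10},{"dx": 0.07,"dy": -0.108,"yaw": -14},{"dx": 0.09,"dy": -0.139,"yaw": -18},{"dx": 0.11,"dy": -0.17,"yaw": -22},{"dx": 0.13,"dy": -0.2,"yaw": -26},{"dx": 0.15,"dy": -0.231,"yaw": -30},{"dx": 0.17,"dy": -0.262,"yaw": -34},{"dx": 0.19,"dy": -0.293,"yaw": -38},{"dx": 0.21,"dy": -0.323,"yaw": -42},{"dx": 0.23,"dy": -0.354,"yaw": -46},{"dx": 0.25,"dy": -0.385,"yaw": -48},{"dx": 0.263,"dy": -0.405,"yaw": -50},{"dx": 0.271,"dy": -0.417,"yaw": -50},{"dx": 0.271,"dy": -0.417,"yaw": -50},{"dx": 0.271,"dy": -0.417,"yaw": -50}]'

```text
invalid input at $.deltas[0]: expected keys dx, dy, dz, yaw, jaw
```

All five keys are needed in each row.

Request:
arm_command --deltas '[{"dx": 0.01,"dy": -0.015,"dz": 0,"yaw": -2,"jaw": 1},{"dx": 0.03,"dy": -0.045,"dz": 0,"yaw": -6,"jaw": 1},{"dx": 0.05,"dy": -0.077,"dz": 0,"yaw": -10,"jaw": 1},{"dx": 0.07,"dy": -0.108,"dz": 0,"yaw": -14,"jaw": 1},{"dx": 0.09,"dy": -0.139,"dz": 0,"yaw": -18,"jaw": 1},{"dx": 0.11,"dy": -0.17,"dz": 0,"yaw": -22,"jaw": 1},{"dx": 0.13,"dy": -0.2,"dz": 0,"yaw": -26,"jaw": 1},{"dx": 0.15,"dy": -0.231,"dz": 0,"yaw": -30,"jaw": 1},{"dx": 0.17,"dy": -0.262,"dz": 0,"yaw": -34,"jaw": 1},{"dx": 0.19,"dy": -0.293,"dz": 0,"yaw": -38,"jaw": 1},{"dx": 0.21,"dy": -0.323,"dz": 0,"yaw": -42,"jaw": 1},{"dx": 0.23,"dy": -0.354,"dz": 0,"yaw": -46,"jaw": 1},{"dx": 0.25,"dy": -0.385,"dz": 0,"yaw": -48,"jaw": 1},{"dx": 0.263,"dy": -0.405,"dz": 0,"yaw": -50,"jaw": 1},{"dx": 0.271,"dy": -0.417,"dz": 0,"yaw": -50,"jaw": 1},{"dx": 0.271,"dy": -0.417,"dz": 0,"yaw": -50,"jaw": 1},{"dx": 0.271,"dy": -0.417,"dz": 0,"yaw": -50,"jaw": 1}]'

```text
clock: 1.8
eef_pos: [416.0, 216.9, 231.1]
tool_rot: [-3.141, -0.001, 2.043]
force: [0.2, 0.8, -0.5]
width: 85.1
gripper_force: 0.0
```

```bash
python3 - <<'E'
from h import *
s=read_state();print(s['clock'],np.round(s['eef_pos'],1),np.round(s['tool_rot'],3),np.round(s['qpos'],2))
c=camera_params('wrist');p,d=get_image('wrist');cv2.imwrite('pics/w1.png',p[:,:,::-1])
W=world(c,d);g=p.astype(int)
m=(d>0)&(W[...,2]>133)&(W[...,2]<146);q=W[m];q=q[np.hypot(q[:,0]-416,q[:,1]-216)<60];print(len(q))
if len(q):print(q.mean(0),q.min(0),q.max(0))
E
```

```text
1.8 [416.  216.9 231.1] [-3.141e+00 -1.000e-03  2.043e+00] [-0.77  0.39  0.31  2.01 -0.17  0.77  0.12]
2821
[416.41894538 218.27611485 141.03025471] [390.8159687  190.95232939 134.9774986 ] [442.88238368 243.25008314 143.52751747]
```

View pics/w1.png

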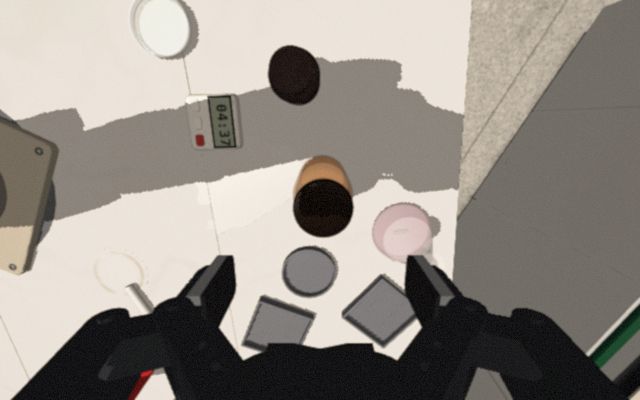

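The wrist view shows the stopper at (323,208), on the tool axis to within 1 mm, with the trays at (310,270), (278,325) and (380,310). I'll go down and grip.

Request:
arm_command --deltas '[{"dx": 0,"dy": 0,"dz": -0.02,"yaw": 0,"jaw": 1},{"dx": 0,"dy": 0,"dz": -0.05,"yaw": 0,"jaw": 1},{"dx": 0,"dy": 0,"dz": -0.08,"yaw": 0,"jaw": 1},{"dx": 0,"dy": 0,"dz": -0.1,"yaw": 0,"jaw": 1},{"dx": 0,"dy": 0,"dz": -0.112,"yaw": 0,"jaw": 1},{"dx": 0,"dy": 0,"dz": -0.117,"yaw": 0,"jaw": 1},{"dx": 0,"dy": 0,"dz": -0.117,"yaw": 0,"jaw": 1},{"dx": 0,"dy": 0,"dz": -0.117,"yaw": 0,"jaw": 0.7},{"dx": 0,"dy": 0,"dz": -0.117,"yaw": 0,"jaw": 0.6},{"dx": 0,"dy": 0,"dz": -0.117,"yaw": 0,"jaw": 0.3},{"dx": 0,"dy": 0,"dz": -0.117,"yaw": 0,"jaw": 0.3},{"dx": 0,"dy": 0,"dz": -0.117,"yaw": 0,"jaw": 0.3},{"dx": 0,"dy": 0,"dz": -0.117,"yaw": 0,"jaw": 0.3},{"dx": 0,"dy": 0,"dz": -0.117,"yaw": 0,"jaw": 0.3},{"dx": 0,"dy": 0,"dz": -0.117,"yaw": 0,"jaw": 0.3}]'

```text
clock: 3.35
eef_pos: [417.2, 217.0, 115.5]
tool_rot: [3.139, -0.001, 2.043]
force: [0.2, -0.1, 7.4]
width: 50.2
gripper_force: 60.8
```

Request:
arm_command --deltas '[{"dx": 0,"dy": 0,"dz": 0.003,"yaw": 0,"jaw": 0.3},{"dx": 0,"dy": 0,"dz": 0.01,"yaw": 0,"jaw": 0.3},{"dx": 0,"dy": 0,"dz": 0.02,"yaw": 0,"jaw": 0.3},{"dx": 0,"dy": 0,"dz": 0.035,"yaw": 0,"jaw": 0.3},{"dx": 0,"dy": 0,"dz": 0.05,"yaw": 0,"jaw": 0.3},{"dx": 0,"dy": 0,"dz": 0.055,"yaw": 0,"jaw": 0.3},{"dx": 0,"dy": 0,"dz": 0.055,"yaw": 0,"jaw": 0.3}]'

```text
clock: 4.05
eef_pos: [416.9, 216.8, 170.2]
tool_rot: [3.14, -0.0, 2.043]
force: [0.8, 0.2, -3.6]
width: 49.8
gripper_force: 62.7
```

Request:
arm_command --deltas '[{"dx": 0.001,"dy": -0.005,"dz": 0,"yaw": -1,"jaw": 0.3},{"dx": 0.003,"dy": -0.014,"dz": 0,"yaw": -2,"jaw": 0.3},{"dx": 0.006,"dy": -0.03,"dz": 0,"yaw": -4,"jaw": 0.3},{"dx": 0.01,"dy": -0.05,"dz": 0,"yaw": -6,"jaw": 0.3},{"dx": 0.014,"dy": -0.07,"dz": 0,"yaw": -9,"jaw": 0.3},{"dx": 0.018,"dy": -0.09,"dz": 0,"yaw": -12,"jaw": 0.3},{"dx": 0.022,"dy": -0.11,"dz": 0,"yaw": -15,"jaw": 0.3},{"dx": 0.026,"dy": -0.13,"dz": 0,"yaw": -18,"jaw": 0.3},{"dx": 0.03,"dy": -0.15,"dz": 0,"yaw": -21,"jaw": 0.3},{"dx": 0.034,"dy": -0.17,"dz": 0,"yaw": -24,"jaw": 0.3},{"dx": 0.038,"dy": -0.19,"dz": 0,"yaw": -26,"jaw": 0.3},{"dx": 0.042,"dy": -0.207,"dz": 0,"yaw": -28,"jaw": 0.3},{"dx": 0.044,"dy": -0.22,"dz": 0,"yaw": -29,"jaw": 0.3},{"dx": 0.046,"dy": -0.23,"dz": 0,"yaw": -30,"jaw": 0.3},{"dx": 0.046,"dy": -0.234,"dz": 0,"yaw": -30,"jaw": 0.3},{"dx": 0.046,"dy": -0.236,"dz": 0,"yaw": -30,"jaw": 0.3},{"dx": 0.046,"dy": -0.236,"dz": 0,"yaw": -30,"jaw": 0.3},{"dx": 0.046,"dy": -0.236,"dz": 0,"yaw": -30,"jaw": 0.3}]'

```text
clock: 5.85
eef_pos: [462.4, -18.7, 169.3]
tool_rot: [-3.141, -0.001, 1.521]
force: [-0.4, -0.3, -3.8]
width: 50.1
gripper_force: 62.7
```

```bash
python3 - <<'E'
from h import *
p,d=get_image('scene');cv2.imwrite('pics/s1.png',p[100:300,180:480,::-1].repeat(2,0).repeat(2,1))
E
```

```text
(no output)
```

View pics/s1.png

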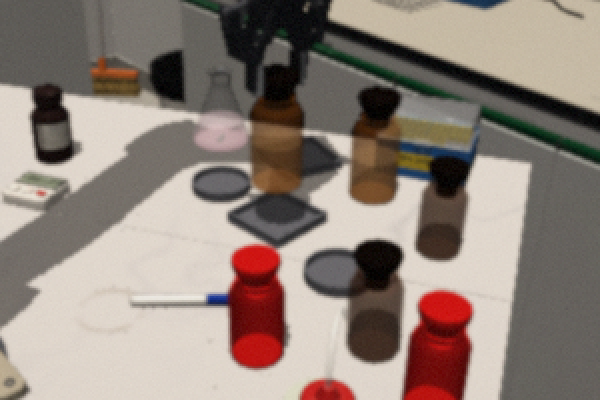

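The bottle hangs upright at crop (277,130), right over the square tray at (277,215). I'll lower and release it.

Request:
arm_command --deltas '[{"dx": 0,"dy": 0,"dz": -0.01,"yaw": 0,"jaw": 0.3},{"dx": 0,"dy": 0,"dz": -0.025,"yaw": 0,"jaw": 0.3},{"dx": 0,"dy": 0,"dz": -0.038,"yaw": 0,"jaw": 0.3},{"dx": 0,"dy": 0,"dz": -0.045,"yaw": 0,"jaw": 0.3},{"dx": 0,"dy": 0,"dz": -0.048,"yaw": 0,"jaw": 0.3},{"dx": 0,"dy": 0,"dz": -0.05,"yaw": 0,"jaw": 0.3},{"dx": 0,"dy": 0,"dz": -0.05,"yaw": 0,"jaw": 0.3},{"dx": 0,"dy": 0,"dz": -0.05,"yaw": 0,"jaw": 0.3}]'

```text
clock: 6.7
eef_pos: [462.4, -19.4, 119.6]
tool_rot: [3.142, -0.0, 1.52]
force: [-1.0, 0.6, 0.0]
width: 50.2
gripper_force: 63.0
```

Request:
arm_command --deltas '[{"dx": 0,"dy": 0,"dz": 0,"yaw": 0,"jaw": 0.65},{"dx": 0,"dy": 0,"dz": 0,"yaw": 0,"jaw": 0.75},{"dx": 0,"dy": 0,"dz": 0,"yaw": 0,"jaw": 1},{"dx": 0,"dy": 0,"dz": 0,"yaw": 0,"jaw": 1},{"dx": 0,"dy": 0,"dz": 0,"yaw": 0,"jaw": 1},{"dx": 0,"dy": 0,"dz": 0,"yaw": 0,"jaw": 1},{"dx": 0,"dy": 0,"dz": 0.02,"yaw": 0,"jaw": 1},{"dx": 0,"dy": 0,"dz": 0.05,"yaw": 0,"jaw": 1},{"dx": 0,"dy": 0,"dz": 0.08,"yaw": 0,"jaw": 1},{"dx": 0,"dy": 0,"dz": 0.1,"yaw": 0,"jaw": 1},{"dx": 0,"dy": 0,"dz": 0.1,"yaw": 0,"jaw": 1}]'

```text
clock: 7.8
eef_pos: [464.3, -19.6, 221.6]
tool_rot: [3.136, -0.001, 1.52]
force: [0.6, -0.3, 0.2]
width: 85.7
gripper_force: 0.0
```

Request:
arm_command --deltas '[{"dx": 0.015,"dy": -0.003,"dz": 0,"yaw": 0,"jaw": 1},{"dx": 0.045,"dy": -0.009,"dz": 0,"yaw": 0,"jaw": 1},{"dx": 0.08,"dy": -0.016,"dz": 0,"yaw": 0,"jaw": 1},{"dx": 0.11,"dy": -0.022,"dz": 0,"yaw": 0,"jaw": 1},{"dx": 0.13,"dy": -0.026,"dz": 0,"yaw": 0,"jaw": 1},{"dx": 0.1375,"dy": -0.027,"dz": 0,"yaw": 0,"jaw": 1},{"dx": 0.1375,"dy": -0.027,"dz": 0,"yaw": 0,"jaw": 1},{"dx": 0.1375,"dy": -0.027,"dz": 0,"yaw": 0,"jaw": 1}]'

```text
clock: 8.6
eef_pos: [598.5, -46.2, 218.6]
tool_rot: [-3.139, -0.0, 1.519]
force: [0.4, 0.4, 0.3]
width: 85.2
gripper_force: 0.0
```

```bash
cat > wm.py <<'E'
from h import *
import sys
# stopper top at about (x,y), height h, from the wrist depth
x,y,h=map(float,sys.argv[1:4])
s=read_state();c=camera_params('wrist');p,d=get_image('wrist');W=world(c,d)
q=W[(d>0)&(abs(W[...,2]-h)<7)];q=q[np.hypot(q[:,0]-x,q[:,1]-y)<45]
print('tcp',np.round(s['eef_pos'],1),'n',len(q));k,r=cv2.minEnclosingCircle(np.float32(q[:,:2]));print(q.mean(0).round(1),k,r,(q[:,:2].min(0)+q[:,:2].max(0))/2)
E
python3 wm.py 600 -46 140; python3 wm.py 463 -19 144
```

```text
tcp [598.5 -46.2 218.6] n 3121
[600.6 -45.6 141.1] (600.4010620117188, -47.091548919677734) 26.502450942993164 [600.75338245 -47.2768002 ]
tcp [598.5 -46.2 218.9] n 3592
[464.6 -19.  145.1] (462.8970031738281, -20.28516960144043) 26.655851364135742 [462.85219851 -19.95043662]
```

Request:
arm_command --deltas '[{"dx": 0,"dy": 0,"dz": -0.02,"yaw": 0,"jaw": 1},{"dx": 0,"dy": 0,"dz": -0.05,"yaw": 0,"jaw": 1},{"dx": 0,"dy": 0,"dz": -0.08,"yaw": 0,"jaw": 1},{"dx": 0,"dy": 0,"dz": -0.097,"yaw": 0,"jaw": 1},{"dx": 0,"dy": 0,"dz": -0.103,"yaw": 0,"jaw": 1},{"dx": 0,"dy": 0,"dz": -0.103,"yaw": 0,"jaw": 1},{"dx": 0,"dy": 0,"dz": -0.103,"yaw": 0,"jaw": 0.7},{"dx": 0,"dy": 0,"dz": -0.103,"yaw": 0,"jaw": 0.6},{"dx": 0,"dy": 0,"dz": -0.103,"yaw": 0,"jaw": 0.3},{"dx": 0,"dy": 0,"dz": -0.103,"yaw": 0,"jaw": 0.3},{"dx": 0,"dy": 0,"dz": -0.103,"yaw": 0,"jaw": 0.3},{"dx": 0,"dy": 0,"dz": -0.103,"yaw": 0,"jaw": 0.3},{"dx": 0,"dy": 0,"dz": -0.103,"yaw": 0,"jaw": 0.3},{"dx": 0,"dy": 0,"dz": -0.103,"yaw": 0,"jaw": 0.3}]'

```text
clock: 10.1
eef_pos: [601.0, -46.6, 118.2]
tool_rot: [3.139, -0.0, 1.52]
force: [-0.4, 1.0, 6.7]
width: 49.4
gripper_force: 60.8
```

Request:
arm_command --deltas '[{"dx": 0,"dy": 0,"dz": 0.003,"yaw": 0,"jaw": 0.3},{"dx": 0,"dy": 0,"dz": 0.01,"yaw": 0,"jaw": 0.3},{"dx": 0,"dy": 0,"dz": 0.02,"yaw": 0,"jaw": 0.3},{"dx": 0,"dy": 0,"dz": 0.035,"yaw": 0,"jaw": 0.3},{"dx": 0,"dy": 0,"dz": 0.05,"yaw": 0,"jaw": 0.3},{"dx": 0,"dy": 0,"dz": 0.055,"yaw": 0,"jaw": 0.3},{"dx": 0,"dy": 0,"dz": 0.055,"yaw": 0,"jaw": 0.3}]'

```text
clock: 10.8
eef_pos: [600.6, -46.5, 172.4]
tool_rot: [3.14, -0.0, 1.52]
force: [-0.5, -0.6, -1.6]
width: 49.9
gripper_force: 62.4
```

Request:
arm_command --deltas '[{"dx": 0,"dy": 0.005,"dz": 0,"yaw": 0,"jaw": 0.3},{"dx": -0.001,"dy": 0.015,"dz": 0,"yaw": 0,"jaw": 0.3},{"dx": -0.003,"dy": 0.03,"dz": 0,"yaw": 0,"jaw": 0.3},{"dx": -0.005,"dy": 0.05,"dz": 0,"yaw": 0,"jaw": 0.3},{"dx": -0.007,"dy": 0.07,"dz": 0,"yaw": 0,"jaw": 0.3},{"dx": -0.009,"dy": 0.09,"dz": 0,"yaw": 0,"jaw": 0.3},{"dx": -0.011,"dy": 0.107,"dz": 0,"yaw": 0,"jaw": 0.3},{"dx": -0.012,"dy": 0.119,"dz": 0,"yaw": 0,"jaw": 0.3},{"dx": -0.013,"dy": 0.125,"dz": 0,"yaw": 0,"jaw": 0.3},{"dx": -0.013,"dy": 0.1265,"dz": 0,"yaw": 0,"jaw": 0.3},{"dx": -0.013,"dy": 0.1265,"dz": 0,"yaw": 0,"jaw": 0.3},{"dx": -0.013,"dy": 0.1265,"dz": 0,"yaw": 0,"jaw": 0.3}]'

```text
clock: 12.0
eef_pos: [587.1, 78.8, 171.4]
tool_rot: [3.141, 0.001, 1.518]
force: [-0.5, -0.1, -2.7]
width: 49.4
gripper_force: 62.4
```

```bash
python3 - <<'E'
from h import *
p,d=get_image('scene');cv2.imwrite('pics/s2.png',p[100:300,180:480,::-1].repeat(2,0).repeat(2,1))
E
```

```text
(no output)
```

View pics/s2.png

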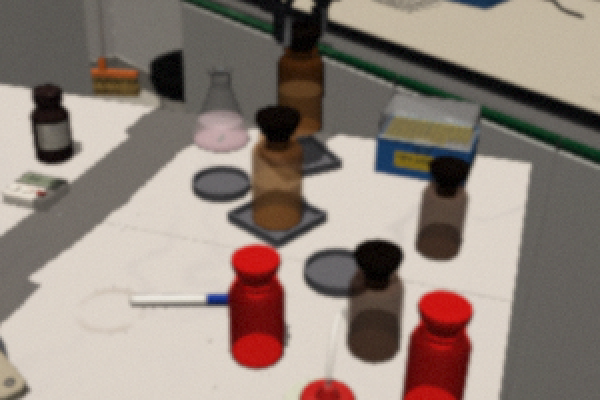

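The first large bottle stands in its tray at (277,185), and the second hangs upright over the far tray at (302,80).

Request:
arm_command --deltas '[{"dx": 0,"dy": 0,"dz": -0.01,"yaw": 0,"jaw": 0.3},{"dx": 0,"dy": 0,"dz": -0.025,"yaw": 0,"jaw": 0.3},{"dx": 0,"dy": 0,"dz": -0.038,"yaw": 0,"jaw": 0.3},{"dx": 0,"dy": 0,"dz": -0.045,"yaw": 0,"jaw": 0.3},{"dx": 0,"dy": 0,"dz": -0.048,"yaw": 0,"jaw": 0.3},{"dx": 0,"dy": 0,"dz": -0.05,"yaw": 0,"jaw": 0.3},{"dx": 0,"dy": 0,"dz": -0.05,"yaw": 0,"jaw": 0.3},{"dx": 0,"dy": 0,"dz": -0.05,"yaw": 0,"jaw": 0.3}]'

```text
clock: 12.85
eef_pos: [586.8, 79.9, 122.1]
tool_rot: [-3.141, -0.0, 1.519]
force: [-1.9, -1.0, 3.9]
width: 49.4
gripper_force: 63.1
```

Request:
arm_command --deltas '[{"dx": 0,"dy": 0,"dz": 0,"yaw": 0,"jaw": 0.65},{"dx": 0,"dy": 0,"dz": 0,"yaw": 0,"jaw": 0.75},{"dx": 0,"dy": 0,"dz": 0,"yaw": 0,"jaw": 1},{"dx": 0,"dy": 0,"dz": 0,"yaw": 0,"jaw": 1},{"dx": 0,"dy": 0,"dz": 0,"yaw": 0,"jaw": 1},{"dx": 0,"dy": 0,"dz": 0,"yaw": 0,"jaw": 1},{"dx": 0,"dy": 0,"dz": 0.02,"yaw": 0,"jaw": 1},{"dx": 0,"dy": 0,"dz": 0.05,"yaw": 0,"jaw": 1},{"dx": 0,"dy": 0,"dz": 0.08,"yaw": 0,"jaw": 1},{"dx": 0,"dy": 0,"dz": 0.1,"yaw": 0,"jaw": 1},{"dx": 0,"dy": 0,"dz": 0.1,"yaw": 0,"jaw": 1}]'

```text
clock: 13.95
eef_pos: [589.0, 80.0, 224.3]
tool_rot: [3.136, -0.001, 1.519]
force: [0.8, 0.2, 0.1]
width: 85.3
gripper_force: 0.0
```

Request:
arm_command --deltas '[{"dx": -0.01,"dy": -0.017,"dz": 0,"yaw": 0,"jaw": 1},{"dx": -0.029,"dy": -0.047,"dz": 0,"yaw": -1,"jaw": 1},{"dx": -0.05,"dy": -0.081,"dz": 0,"yaw": -2,"jaw": 1},{"dx": -0.07,"dy": -0.114,"dz": 0,"yaw": -3,"jaw": 1},{"dx": -0.09,"dy": -0.146,"dz": 0,"yaw": -4,"jaw": 1},{"dx": -0.11,"dy": -0.178,"dz": 0,"yaw": -5,"jaw": 1},{"dx": -0.13,"dy": -0.211,"dz": 0,"yaw": -6,"jaw": 1},{"dx": -0.15,"dy": -0.243,"dz": 0,"yaw": -7,"jaw": 1},{"dx": -0.17,"dy": -0.276,"dz": 0,"yaw": -8,"jaw": 1},{"dx": -0.188,"dy": -0.305,"dz": 0,"yaw": -9,"jaw": 1},{"dx": -0.199,"dy": -0.323,"dz": 0,"yaw": -10,"jaw": 1},{"dx": -0.204,"dy": -0.331,"dz": 0,"yaw": -10,"jaw": 1},{"dx": -0.204,"dy": -0.331,"dz": 0,"yaw": -10,"jaw": 1},{"dx": -0.204,"dy": -0.331,"dz": 0,"yaw": -10,"jaw": 1}]'

```text
clock: 15.35
eef_pos: [383.5, -249.8, 220.9]
tool_rot: [-3.141, -0.001, 1.346]
force: [-0.6, -0.0, -0.6]
width: 85.4
gripper_force: 0.0
```

```bash
python3 wm.py 383 -251 112
```

```text
tcp [ 383.5 -249.8  220.9] n 1824
[ 382.8 -251.3  112.8] (382.6174621582031, -252.1100616455078) 22.49484634399414 [ 382.71614792 -252.35364525]
```

Request:
arm_command --deltas '[{"dx": 0,"dy": -0.001,"dz": -0.02,"yaw": 0,"jaw": 1},{"dx": 0,"dy": -0.001,"dz": -0.05,"yaw": 0,"jaw": 1},{"dx": 0,"dy": -0.001,"dz": -0.085,"yaw": 0,"jaw": 1},{"dx": 0,"dy": -0.001,"dz": -0.115,"yaw": 0,"jaw": 1},{"dx": 0,"dy": -0.001,"dz": -0.127,"yaw": 0,"jaw": 1},{"dx": 0,"dy": -0.001,"dz": -0.131,"yaw": 0,"jaw": 1},{"dx": 0,"dy": -0.001,"dz": -0.131,"yaw": 0,"jaw": 1},{"dx": 0,"dy": -0.001,"dz": -0.131,"yaw": 0,"jaw": 0.6},{"dx": 0,"dy": -0.001,"dz": -0.131,"yaw": 0,"jaw": 0.5},{"dx": 0,"dy": -0.001,"dz": -0.131,"yaw": 0,"jaw": 0.2},{"dx": 0,"dy": -0.001,"dz": -0.131,"yaw": 0,"jaw": 0.2},{"dx": 0,"dy": -0.001,"dz": -0.131,"yaw": 0,"jaw": 0.2},{"dx": 0,"dy": -0.001,"dz": -0.131,"yaw": 0,"jaw": 0.2},{"dx": 0,"dy": -0.001,"dz": -0.131,"yaw": 0,"jaw": 0.2},{"dx": 0,"dy": -0.001,"dz": -0.131,"yaw": 0,"jaw": 0.2}]'

```text
clock: 16.9
eef_pos: [383.7, -252.4, 91.6]
tool_rot: [3.139, 0.0, 1.345]
force: [-0.3, 0.8, 11.2]
width: 39.2
gripper_force: 59.0
```

Request:
arm_command --deltas '[{"dx": 0,"dy": 0,"dz": 0.003,"yaw": 0,"jaw": 0.2},{"dx": 0,"dy": 0,"dz": 0.01,"yaw": 0,"jaw": 0.2},{"dx": 0,"dy": 0,"dz": 0.02,"yaw": 0,"jaw": 0.2},{"dx": 0,"dy": 0,"dz": 0.035,"yaw": 0,"jaw": 0.2},{"dx": 0,"dy": 0,"dz": 0.05,"yaw": 0,"jaw": 0.2},{"dx": 0,"dy": 0,"dz": 0.055,"yaw": 0,"jaw": 0.2},{"dx": 0,"dy": 0,"dz": 0.055,"yaw": 0,"jaw": 0.2}]'

```text
clock: 17.6
eef_pos: [383.5, -252.1, 146.1]
tool_rot: [3.14, 0.0, 1.345]
force: [0.7, 0.2, -1.1]
width: 39.4
gripper_force: 60.6
```

Request:
arm_command --deltas '[{"dx": 0.002,"dy": 0.004,"dz": 0,"yaw": 0,"jaw": 0.2},{"dx": 0.007,"dy": 0.013,"dz": 0,"yaw": 0,"jaw": 0.2},{"dx": 0.015,"dy": 0.027,"dz": 0,"yaw": 0,"jaw": 0.2},{"dx": 0.025,"dy": 0.045,"dz": 0,"yaw": 0,"jaw": 0.2},{"dx": 0.035,"dy": 0.064,"dz": 0,"yaw": 0,"jaw": 0.2},{"dx": 0.045,"dy": 0.082,"dz": 0,"yaw": 0,"jaw": 0.2},{"dx": 0.052,"dy": 0.095,"dz": 0,"yaw": 0,"jaw": 0.2},{"dx": 0.056,"dy": 0.102,"dz": 0,"yaw": 0,"jaw": 0.2},{"dx": 0.057,"dy": 0.104,"dz": 0,"yaw": 0,"jaw": 0.2},{"dx": 0.057,"dy": 0.104,"dz": 0,"yaw": 0,"jaw": 0.2},{"dx": 0.057,"dy": 0.104,"dz": 0,"yaw": 0,"jaw": 0.2}]'

```text
clock: 18.7
eef_pos: [439.5, -148.7, 145.3]
tool_rot: [-3.141, 0.0, 1.344]
force: [-0.1, -0.5, -1.9]
width: 39.9
gripper_force: 60.6
```

```bash
python3 - <<'E'
from h import *
p,d=get_image('scene');cv2.imwrite('pics/s3.png',p[100:300,180:480,::-1].repeat(2,0).repeat(2,1))
E
```

```text
(no output)
```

View pics/s3.png

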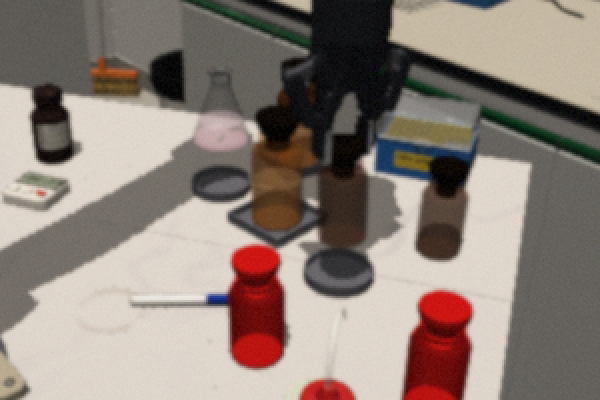

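The small bottle hangs upright at (343,200), above the round tray at (338,272).

Request:
arm_command --deltas '[{"dx": 0,"dy": 0,"dz": -0.01,"yaw": 0,"jaw": 0.2},{"dx": 0,"dy": 0,"dz": -0.025,"yaw": 0,"jaw": 0.2},{"dx": 0,"dy": 0,"dz": -0.038,"yaw": 0,"jaw": 0.2},{"dx": 0,"dy": 0,"dz": -0.045,"yaw": 0,"jaw": 0.2},{"dx": 0,"dy": 0,"dz": -0.048,"yaw": 0,"jaw": 0.2},{"dx": 0,"dy": 0,"dz": -0.05,"yaw": 0,"jaw": 0.2},{"dx": 0,"dy": 0,"dz": -0.05,"yaw": 0,"jaw": 0.2},{"dx": 0,"dy": 0,"dz": -0.05,"yaw": 0,"jaw": 0.2}]'

```text
clock: 19.55
eef_pos: [439.9, -148.1, 95.7]
tool_rot: [3.141, -0.0, 1.345]
force: [-1.2, 0.0, 1.9]
width: 39.6
gripper_force: 60.9
```

Request:
arm_command --deltas '[{"dx": 0,"dy": 0,"dz": 0,"yaw": 0,"jaw": 0.52},{"dx": 0,"dy": 0,"dz": 0,"yaw": 0,"jaw": 0.65},{"dx": 0,"dy": 0,"dz": 0,"yaw": 0,"jaw": 1},{"dx": 0,"dy": 0,"dz": 0,"yaw": 0,"jaw": 1},{"dx": 0,"dy": 0,"dz": 0,"yaw": 0,"jaw": 1},{"dx": 0,"dy": 0,"dz": 0,"yaw": 0,"jaw": 1},{"dx": 0,"dy": 0,"dz": 0.02,"yaw": 0,"jaw": 1},{"dx": 0,"dy": 0,"dz": 0.05,"yaw": 0,"jaw": 1},{"dx": 0,"dy": 0,"dz": 0.085,"yaw": 0,"jaw": 1},{"dx": 0,"dy": 0,"dz": 0.11,"yaw": 0,"jaw": 1},{"dx": 0,"dy": 0,"dz": 0.125,"yaw": 0,"jaw": 1},{"dx": 0,"dy": 0,"dz": 0.125,"yaw": 0,"jaw": 1}]'

```text
clock: 20.75
eef_pos: [441.3, -148.4, 222.1]
tool_rot: [3.137, -0.0, 1.345]
force: [-0.1, -1.3, -0.9]
width: 85.4
gripper_force: 0.0
```

Request:
arm_command --deltas '[{"dx": 0.014,"dy": -0.004,"dz": 0,"yaw": 0,"jaw": 1},{"dx": 0.042,"dy": -0.012,"dz": 0,"yaw": 0,"jaw": 1},{"dx": 0.075,"dy": -0.021,"dz": 0,"yaw": 0,"jaw": 1},{"dx": 0.105,"dy": -0.03,"dz": 0,"yaw": 0,"jaw": 1},{"dx": 0.121,"dy": -0.034,"dz": 0,"yaw": 0,"jaw": 1},{"dx": 0.126,"dy": -0.036,"dz": 0,"yaw": 0,"jaw": 1},{"dx": 0.126,"dy": -0.036,"dz": 0,"yaw": 0,"jaw": 1},{"dx": 0.126,"dy": -0.036,"dz": 0,"yaw": 0,"jaw": 1}]'

```text
clock: 21.55
eef_pos: [564.5, -183.8, 219.6]
tool_rot: [-3.139, -0.0, 1.344]
force: [-1.6, -0.4, 1.3]
width: 85.1
gripper_force: 0.0
```

```bash
python3 wm.py 566 -184 112
```

```text
tcp [ 564.5 -183.8  219.6] n 1847
[ 566.9 -183.8  112.8] (566.7120971679688, -184.90594482421875) 22.57355308532715 [ 566.9463741 -184.908012 ]
```

Request:
arm_command --deltas '[{"dx": 0,"dy": -0.001,"dz": -0.02,"yaw": 0,"jaw": 1},{"dx": 0,"dy": -0.001,"dz": -0.05,"yaw": 0,"jaw": 1},{"dx": 0,"dy": -0.001,"dz": -0.085,"yaw": 0,"jaw": 1},{"dx": 0,"dy": -0.001,"dz": -0.115,"yaw": 0,"jaw": 1},{"dx": 0,"dy": -0.001,"dz": -0.126,"yaw": 0,"jaw": 1},{"dx": 0,"dy": -0.001,"dz": -0.13,"yaw": 0,"jaw": 1},{"dx": 0,"dy": -0.001,"dz": -0.13,"yaw": 0,"jaw": 1},{"dx": 0,"dy": -0.001,"dz": -0.13,"yaw": 0,"jaw": 0.6},{"dx": 0,"dy": -0.001,"dz": -0.13,"yaw": 0,"jaw": 0.5},{"dx": 0,"dy": -0.001,"dz": -0.13,"yaw": 0,"jaw": 0.2},{"dx": 0,"dy": -0.001,"dz": -0.13,"yaw": 0,"jaw": 0.2},{"dx": 0,"dy": -0.001,"dz": -0.13,"yaw": 0,"jaw": 0.2},{"dx": 0,"dy": -0.001,"dz": -0.13,"yaw": 0,"jaw": 0.2},{"dx": 0,"dy": -0.001,"dz": -0.13,"yaw": 0,"jaw": 0.2},{"dx": 0,"dy": -0.001,"dz": -0.13,"yaw": 0,"jaw": 0.2}]'

```text
clock: 23.1
eef_pos: [566.8, -185.3, 91.8]
tool_rot: [3.139, -0.0, 1.345]
force: [-0.6, -0.3, 6.4]
width: 41.1
gripper_force: 59.6
```

Request:
arm_command --deltas '[{"dx": 0,"dy": 0,"dz": 0.003,"yaw": 0,"jaw": 0.2},{"dx": 0,"dy": 0,"dz": 0.01,"yaw": 0,"jaw": 0.2},{"dx": 0,"dy": 0,"dz": 0.025,"yaw": 0,"jaw": 0.2},{"dx": 0,"dy": 0,"dz": 0.05,"yaw": 0,"jaw": 0.2},{"dx": 0,"dy": 0,"dz": 0.08,"yaw": 0,"jaw": 0.2},{"dx": 0,"dy": 0,"dz": 0.11,"yaw": 0,"jaw": 0.2},{"dx": 0,"dy": 0,"dz": 0.14,"yaw": 0,"jaw": 0.2},{"dx": 0,"dy": 0,"dz": 0.16,"yaw": 0,"jaw": 0.2},{"dx": 0,"dy": 0,"dz": 0.17,"yaw": 0,"jaw": 0.2},{"dx": 0,"dy": 0,"dz": 0.17,"yaw": 0,"jaw": 0.2}]'

```text
clock: 24.1
eef_pos: [566.6, -185.3, 262.1]
tool_rot: [3.138, 0.0, 1.345]
force: [0.0, 0.3, -0.7]
width: 40.6
gripper_force: 60.8
```

Request:
arm_command --deltas '[{"dx": -0.002,"dy": 0.005,"dz": 0,"yaw": 0,"jaw": 0.2},{"dx": -0.006,"dy": 0.015,"dz": 0,"yaw": 0,"jaw": 0.2},{"dx": -0.012,"dy": 0.032,"dz": 0,"yaw": 1,"jaw": 0.2},{"dx": -0.02,"dy": 0.053,"dz": 0,"yaw": 3,"jaw": 0.2},{"dx": -0.029,"dy": 0.077,"dz": 0,"yaw": 5,"jaw": 0.2},{"dx": -0.038,"dy": 0.1,"dz": 0,"yaw": 7,"jaw": 0.2},{"dx": -0.047,"dy": 0.124,"dz": 0,"yaw": 9,"jaw": 0.2},{"dx": -0.056,"dy": 0.148,"dz": 0,"yaw": 11,"jaw": 0.2},{"dx": -0.065,"dy": 0.172,"dz": 0,"yaw": 13,"jaw": 0.2},{"dx": -0.074,"dy": 0.196,"dz": 0,"yaw": 15,"jaw": 0.2},{"dx": -0.083,"dy": 0.22,"dz": 0,"yaw": 17,"jaw": 0.2},{"dx": -0.091,"dy": 0.241,"dz": 0,"yaw": 19,"jaw": 0.2},{"dx": -0.098,"dy": 0.258,"dz": 0,"yaw": 20,"jaw": 0.2},{"dx": -0.102,"dy": 0.269,"dz": 0,"yaw": 20,"jaw": 0.2},{"dx": -0.104,"dy": 0.274,"dz": 0,"yaw": 20,"jaw": 0.2},{"dx": -0.104,"dy": 0.275,"dz": 0,"yaw": 20,"jaw": 0.2},{"dx": -0.104,"dy": 0.275,"dz": 0,"yaw": 20,"jaw": 0.2},{"dx": -0.104,"dy": 0.275,"dz": 0,"yaw": 20,"jaw": 0.2}]'

```text
clock: 25.9
eef_pos: [462.3, 89.1, 260.3]
tool_rot: [3.141, 0.001, 1.692]
force: [-0.4, -0.9, -0.9]
width: 40.8
gripper_force: 60.8
```

Request:
arm_command --deltas '[{"dx": 0,"dy": 0,"dz": -0.01,"yaw": 0,"jaw": 0.2},{"dx": 0,"dy": 0,"dz": -0.03,"yaw": 0,"jaw": 0.2},{"dx": 0,"dy": 0,"dz": -0.055,"yaw": 0,"jaw": 0.2},{"dx": 0,"dy": 0,"dz": -0.08,"yaw": 0,"jaw": 0.2},{"dx": 0,"dy": 0,"dz": -0.1,"yaw": 0,"jaw": 0.2},{"dx": 0,"dy": 0,"dz": -0.113,"yaw": 0,"jaw": 0.2},{"dx": 0,"dy": 0,"dz": -0.118,"yaw": 0,"jaw": 0.2},{"dx": 0,"dy": 0,"dz": -0.12,"yaw": 0,"jaw": 0.2},{"dx": 0,"dy": 0,"dz": -0.12,"yaw": 0,"jaw": 0.2}]'

```text
clock: 26.8
eef_pos: [462.3, 89.8, 140.4]
tool_rot: [3.141, 0.0, 1.694]
force: [-1.2, 0.3, -1.5]
width: 40.8
gripper_force: 60.8
```

```bash
python3 - <<'E'
from h import *
p,d=get_image('scene');cv2.imwrite('pics/s4.png',p[100:300,180:480,::-1].repeat(2,0).repeat(2,1))
E
```

```text
(no output)
```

View pics/s4.png

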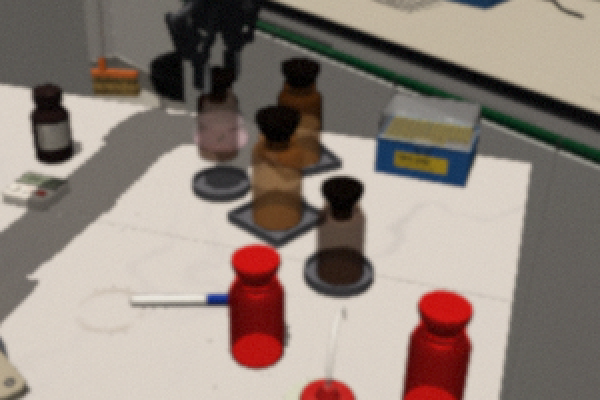

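The last bottle hangs upright over the round tray at (220,183), and the other three stand in their trays.

Request:
arm_command --deltas '[{"dx": 0,"dy": 0,"dz": -0.01,"yaw": 0,"jaw": 0.2},{"dx": 0,"dy": 0,"dz": -0.025,"yaw": 0,"jaw": 0.2},{"dx": 0,"dy": 0,"dz": -0.036,"yaw": 0,"jaw": 0.2},{"dx": 0,"dy": 0,"dz": -0.042,"yaw": 0,"jaw": 0.2},{"dx": 0,"dy": 0,"dz": -0.045,"yaw": 0,"jaw": 0.2},{"dx": 0,"dy": 0,"dz": -0.045,"yaw": 0,"jaw": 0.2},{"dx": 0,"dy": 0,"dz": -0.045,"yaw": 0,"jaw": 0.2}]'

```text
clock: 27.55
eef_pos: [461.9, 89.9, 95.8]
tool_rot: [-3.141, -0.0, 1.694]
force: [-1.6, 0.2, 3.7]
width: 41.5
gripper_force: 61.2
```

Request:
arm_command --deltas '[{"dx": 0,"dy": 0,"dz": 0,"yaw": 0,"jaw": 0.52},{"dx": 0,"dy": 0,"dz": 0,"yaw": 0,"jaw": 0.65},{"dx": 0,"dy": 0,"dz": 0,"yaw": 0,"jaw": 1},{"dx": 0,"dy": 0,"dz": 0,"yaw": 0,"jaw": 1},{"dx": 0,"dy": 0,"dz": 0,"yaw": 0,"jaw": 1},{"dx": 0,"dy": 0,"dz": 0,"yaw": 0,"jaw": 1},{"dx": 0,"dy": 0,"dz": 0.02,"yaw": 0,"jaw": 1},{"dx": 0,"dy": 0,"dz": 0.05,"yaw": 0,"jaw": 1},{"dx": 0,"dy": 0,"dz": 0.085,"yaw": 0,"jaw": 1},{"dx": 0,"dy": 0,"dz": 0.12,"yaw": 0,"jaw": 1},{"dx": 0,"dy": 0,"dz": 0.16,"yaw": 0,"jaw": 1},{"dx": 0,"dy": 0,"dz": 0.2,"yaw": 0,"jaw": 1},{"dx": -0.02,"dy": 0.05,"dz": 0.2,"yaw": 4,"jaw": 1},{"dx": -0.045,"dy": 0.09,"dz": 0.2,"yaw": 8,"jaw": 1},{"dx": -0.07,"dy": 0.13,"dz": 0.2,"yaw": 14,"jaw": 1},{"dx": -0.095,"dy": 0.17,"dz": 0.2,"yaw": 20,"jaw": 1},{"dx": -0.12,"dy": 0.21,"dz": 0.2,"yaw": 26,"jaw": 1},{"dx": -0.145,"dy": 0.25,"dz": 0.2,"yaw": 32,"jaw": 1},{"dx": -0.16,"dy": 0.28,"dz": 0.2,"yaw": 36,"jaw": 1},{"dx": -0.16,"dy": 0.28,"dz": 0.2,"yaw": 36,"jaw": 1}]'

```text
clock: 29.55
eef_pos: [298.6, 374.7, 295.0]
tool_rot: [3.141, -0.003, 2.332]
force: [-0.1, -0.0, -0.4]
width: 85.1
gripper_force: 0.0
```

Request:
arm_command --deltas '[{"dx": -0.02,"dy": 0.035,"dz": 0,"yaw": 4,"jaw": 1},{"dx": -0.04,"dy": 0.07,"dz": 0,"yaw": 8,"jaw": 1},{"dx": -0.06,"dy": 0.105,"dz": 0,"yaw": 12,"jaw": 1},{"dx": -0.08,"dy": 0.14,"dz": 0,"yaw": 16,"jaw": 1},{"dx": -0.1,"dy": 0.17,"dz": 0,"yaw": 20,"jaw": 1},{"dx": -0.1,"dy": 0.17,"dz": 0,"yaw": 20,"jaw": 1},{"dx": -0.1,"dy": 0.17,"dz": 0,"yaw": 20,"jaw": 1}]'

```text
clock: 30.25
eef_pos: [202.2, 539.5, 294.7]
tool_rot: [-3.14, 0.001, 2.671]
force: [0.3, -0.0, 0.5]
width: 85.4
gripper_force: 0.0
```

```bash
python3 - <<'E'
from h import *
p,d=get_image('top');c=camera_params('top');W=world(c,d)
for n,x,y,h in[('sqB',463,-19,144),('sqA',587.6,80,144),('rB',440.4,-147.7,116),('rA',462.3,90,116),('screw',339.8,306,100)]:
    q=W[(d>0)&(abs(W[...,2]-h)<8)];q=q[np.hypot(q[:,0]-x,q[:,1]-y)<45];k,r=cv2.minEnclosingCircle(np.float32(q[:,:2]))
    print(n,len(q),q.mean(0).round(1),np.round(k,1),'off',np.round(np.array(k)-[x,y],1),round(r,1))
cv2.imwrite('pics/top9.png',cv2.resize(p[80:280,160:480],None,fx=2.5,fy=2.5)[:,:,::-1])
E
```

```text
sqB 314 [462.  -19.6 143.3] [462.4 -20.2] off [-0.6 -1.2] 26.7
sqA 298 [585.9  79.2 143.4] [587.1  79.4] off [-0.5 -0.6] 26.3
rB 222 [ 438.9 -148.1  114.8] [ 439.2 -147.9] off [-1.2 -0.2] 22.9
rA 223 [461.8  90.5 115.1] [462.4  90.6] off [0.1 0.6] 22.7
screw 183 [339.8 306.  100.3] [340.1 306.5] off [0.3 0.5] 19.6
```

View pics/top9.png

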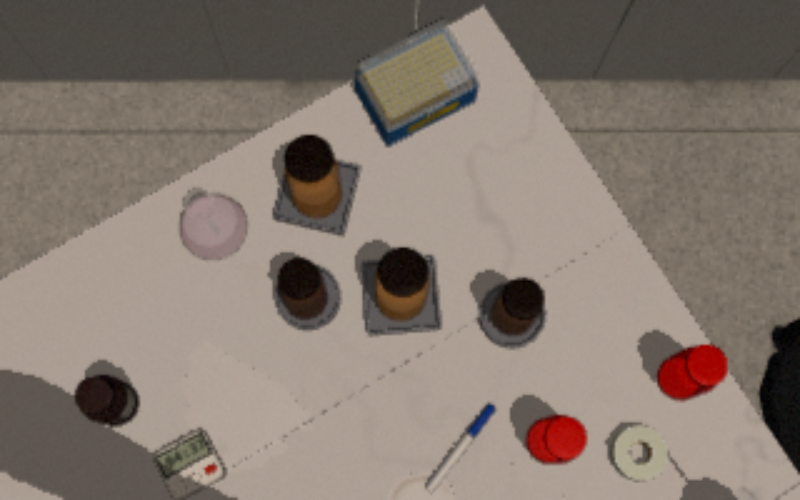

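All four bottles stand upright in their trays. They are at (312,180) and (402,285) in the squares, and (302,290) and (518,308) in the rounds. The flask and the screw-cap bottle have not moved.

```bash
python3 -c "from cell import *;print(finish_job())"
```

```text
the job is handed in; nothing more can be done
None
```

All four stoppered bottles stand upright in their own trays, each within about 2 mm of centre by the last top-camera check; the screw-capped bottle and flask are where they started, and the job is handed in (no verdict was returned).

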